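Set out the meter repair kit

TASK

Set out the kit for a meter repair on the front of the bench: the round flux tin centred on the yellow pad, the reel of solder centred on the blue pad, and the nine-volt battery standing upright on the bench midway between the two pads, on the line that joins their centres. Lay the carton of fuses flat, centred, on top of the flux tin. Leave the pliers, the AA cell and the small circuit board by the work where they are.

Things in the scene. Friction and masses are not known exactly. Their poses are not given: they have to be found in the camera images.
- flux_tin: Flat round white tin with a yellow top, 57 mm in diameter, 21 mm high, flat on top, about 0.07 kg, lying flat. Origin at the centre of its underside, z up.
- solder_spool: Reel of solder with blue flanges and silvery wire, lying on a flange: 56 mm in diameter over both flanges, 32 mm high, about 0.25 kg. The flanges are 5 mm thick, the wound part between is slightly thinner; grasp across the diameter. Origin at the centre of its underside, z up.
- fuse_carton: Small white carton of fuses, a rigid closed box 36 mm (its x) by 62 mm (its y) by 24 mm high, about 0.05 kg, lying flat. Origin at the centre of its underside, z up. (A similar carton at the back of the bench by the soldering station is furniture, not this one.)
- battery: Nine-volt battery, black with an orange band, standing upright with its terminals up: 18 mm (its x) by 26 mm (its y), body 46 mm high, 49 mm with terminals, about 0.046 kg. Origin at the centre of its underside, z up. (Any battery at the back of the bench is furniture, not this one.)
- yellow_pad: Round yellow pad fixed on the bench, 84 mm in diameter, 4 mm thick, with a white ring (outside diameter 75 mm, inside 63 mm) printed about its centre. Origin at the centre of its underside, on the bench top (z = 0), z up. Its centre is always 190 mm from the blue pad's, and its x axis is level and square to the line joining the two centres.
- blue_pad: Round blue pad fixed on the bench, like the yellow one: 84 mm in diameter, 4 mm thick, white ring (75 mm outside, 63 mm inside) about its centre. Origin at the centre of its underside, on the bench top.
- aa_cell: AA cell standing on end, dark with a copper top, 14 mm in diameter, 51 mm high. A bystander, not to be disturbed. Origin at the centre of its underside.
- pliers: Small flat-nose pliers with black grips, lying flat, 119 mm (x, jaws to +x) by 33 by 10 mm high, near the front edge of the bench. A bystander. Origin at the middle of its underside.
- board: Small green circuit board lying flat, 40 by 57 mm, 11 mm high with its parts, near the laptop. A bystander. Origin at the middle of its underside.
Mind the look-alikes: they are no part of the job. Of the things that look like the battery, take the one that is nearest to the robot's base at the start.

How it is judged:
At the end, for the whole second after the job is handed in: Tin flat on the yellow pad, reel flat on the blue pad, each within 12 mm of centre; battery upright on the bench within 13 mm of midway between the pads and 14 mm of their line; carton flat on the tin, within 12 mm of its centre; all released and at rest (horizontal distance between flux_tin and yellow_pad below 0.012 m and height (world z) of flux_tin between 0.001 and 0.008 m and horizontal distance between solder_spool and blue_pad below 0.012 m and height (world z) of solder_spool between 0.001 and 0.008 m and horizontal distance between fuse_carton and flux_tin below 0.012 m and z of fuse_carton in the frame of flux_tin between 0.017 and 0.026 m and horizontal distance between battery and yellow_pad below 0.108 m and horizontal distance between battery and blue_pad below 0.108 m and x of battery in the frame of yellow_pad between -0.014 and 0.014 m and height (world z) of battery below 0.005 m and angle between each of flux_tin, solder_spool, fuse_carton, battery's own z axis and vertical below 0.12 rad and linear speed of each of flux_tin, solder_spool, fuse_carton, battery below 0.02 m/s); the robot touches nothing.
It fails at once if the AA cell is shifted by more than 25 mm or upset (distance of aa_cell from where it was at the start of the episode above 0.025 m or angle between aa_cell's own z axis and vertical above 0.5 rad).
It fails at once if the pliers are shifted by more than 25 mm (distance of pliers from where it was at the start of the episode above 0.025 m or angle between pliers's own z axis and vertical above 0.5 rad).
It fails at once if the small circuit board is shifted by more than 25 mm or upset (distance of board from where it was at the start of the episode above 0.025 m or angle between board's own z axis and vertical above 0.5 rad).
It also fails if it takes over 106 s, if anything falls off the work surface, if the arm or the gripper's body presses on something with over 40 N, if the wrist force passes 120 N, or if a joint passes its speed limit or range.

ROBOT

A 7-joint arm with a two-finger parallel gripper is mounted at the origin on a cart in front of the work surface, level with it; the furniture and walls round the work are solid. World frame = base frame: x ahead of the robot, y to its left, z up, the work surface at z = 0. Lengths are in m, angles in rad, forces in N, time in s.
With the tool pointing down it reaches from about 0.425 to 0.875 m from the base axis. Payload 4.7 kg.
Tool frame: the origin (TCP) lies midway between the tips of the shut fingers; the grasp point (between the pads) lies 19 mm behind it; z points along the fingers, y is the line along which they close (so a half turn about z gives the same grasp; the last joint's range is limited). The gripper opens to 87 mm and grips with 3 to 60 N. Pads are 19 mm wide; open, the fingers measure 117 mm over their backs; the gripper's body (75 mm by 190 mm) begins 51 mm behind the grasp point.
Start: joints at [-1.11, 0.321, -0.07, 1.45, 0.023, 1.371, -0.057], TCP at [0.281, 0.586, 0.223] pointing down, gripper open.
Joint ranges: [-2.86, 2.86], [-0.3, 2.09], [-1.38, 1.24], [0.06, 2.45], [-1.56, 4.7], [0.09, 2.05], [-2.69, 2.69]. Speed limits (rad/s): [2.57, 2.57, 3.14, 3.14, 3.14, 3.14, 3.14].

INTERFACE

Orientations are given as a 3x3 rotation matrix whose columns are the frame's x, y, z axes.
In Python, from workcell import bot gives the robot as it stands. The module is installed in compiled form; this text tells all that it offers.
- The arm moves only by the tool arm_command, never from a script. Its argument "series" is one flat list of numbers, 7 for each row, row after row: the shift along the tool's x, y, z in mm, then the turn, a rotation vector about the tool's x, y, z in rad, then the closure in counts, from 0 (fully open) to 255 (shut). A call has 1 to 12 rows; each row is the pose to reach, as a shift and turn from the pose commanded when the call began, along the tool's axes at that moment; what a row does not reach only later rows make up. A row lasts 1/12 s, in which the tool goes at most 41.7 mm and 7.16 degrees, less where a joint would pass 70% of its speed; a pose out of reach is approached as far as the arm can. A call with a gripper value outside its range is refused whole. The fingers move at their own pace and stop on an object; the grip force is fixed at half the most. Time passes only in rows, so rows that repeat a pose let the fingers close. It gives the time, the measured TCP pose, the force, the opening and the grip force at its end, in the units of the state.
- bot.sense(): the state, without advancing time (a new reading comes with each control period).
- bot.grab_frame(name): name is "scene" or "top" or "wrist"; returns a dict with "image" (420x560x3 uint8, red, green, blue), "intrinsics" (3x3 intrinsics, pixels), "R" (3x3) and "t" (3): a world point X has camera coordinates R X + t; the wrist camera has in their place "tool_from_camera" (4x4, takes a point from camera to tool coordinates, whose origin is the TCP and whose axes are the flange's). Camera axes: x right, y down, z forward; pixel columns grow to the right and rows downward; lengths in m; the calibration is good to about 2 mm. A picture is of the moment at which its call begins: read the wrist's pose just before it. There is no depth.
- bot.finish_job(): hands the job in; it is judged then, once.
The state is a dict: "t": time; "joints": joint angles; "dq": joint speeds; "joint_efforts": joint torques, N m; "eef_pos": TCP position; "ee_rot": TCP orientation; "ft_force": force on the tool from outside, world axes, zero at the start; "wrist_torque": the same for the moment, N m; "finger_gap": opening from 0.0 (shut) to 1.0 (fully open); "finger_force": force on a finger pad.
Only numpy, scipy, OpenCV 4.12 (cv2) and the standard library are available. Lean on these libraries where they do the work, as an engineer would, in place of code of your own. Each camera call takes 0.05 s, during which the arm holds its last target. There are 200 camera calls.

## Working session

There is one attempt and no reset: what is moved stays moved. The work goes in short steps, Python scripts to look and compute and a tool call to move; the robot and the scene stay as the last step left them, time stands still between calls to the robot, and variables do not carry over. Pictures are saved under pics/ and viewed, at most 18 in all, crops included, and the job is handed in when it is done.

Besides the shell and the picture viewer there is one more tool, called after ">>>" by a JSON object that holds its "fn" and its "kwargs", one argument or row to a line. arm_command: Moves the arm, as the interface text tells. Its arguments: {"type":"object","properties":{"series":{"type":"array","items":{"type":"number"}}},"required":["series"]}

```bash
mkdir -p pics; python3 - <<'E'
from workcell import bot
import cv2,numpy as np,pickle
s=bot.sense();print(s['t'],s['eef_pos'],np.round(s['ee_rot'],3))
for n in('scene','top'):
    f=bot.grab_frame(n);pickle.dump(f,open(n+'.pkl','wb'))
    cv2.imwrite(f'pics/{n}0.png',f['image'][:,:,::-1])
    R=np.array(f['R']);print(n,-R.T@f['t'],np.round(R[2],2),f['intrinsics'])
f=bot.grab_frame('wrist');print(np.round(f['tool_from_camera'],3),f['intrinsics'])
E
```

```text
0.0 [0.2806667  0.58569041 0.2214794 ] [[-0.902  0.432 -0.001]
 [ 0.432  0.902 -0.002]
 [-0.    -0.002 -1.   ]]
scene [ 0.01686025 -0.41572243  0.97269774] [ 0.49  0.38 -0.78] [[467.25964992   0.         279.91475954]
 [  0.         467.25964992 211.144708  ]
 [  0.           0.           1.        ]]
top [0.29671357 0.06332167 1.37214157] [ 0.21 -0.02 -0.98] [[453.86147239   0.         276.1931233 ]
 [  0.         453.86147239 204.47891687]
 [  0.           0.           1.        ]]
[[-0.    -0.97  -0.243  0.067]
 [ 1.    -0.     0.     0.   ]
 [-0.    -0.243  0.97  -0.162]
 [ 0.     0.     0.     1.   ]] [[326.11653366   0.         277.69122898]
 [  0.         326.11653366 211.84000027]
 [  0.           0.           1.        ]]
```

View pics/top0.png

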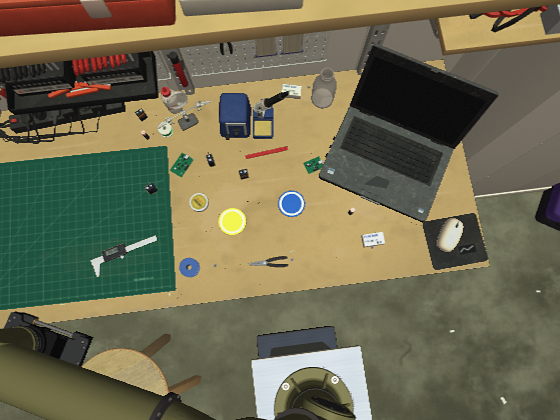

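View pics/scene0.png

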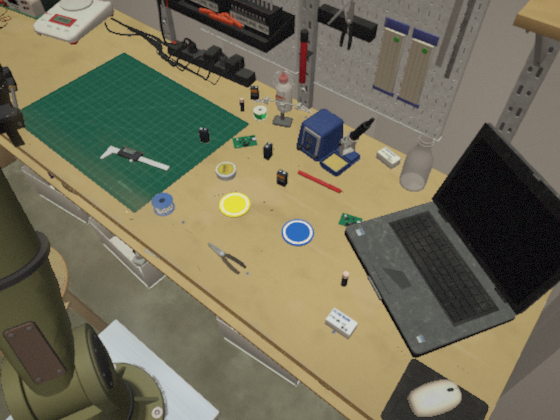

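Top view shows: yellow pad (232,221), blue pad (291,203), tin (199,202), reel (189,267), carton (373,240), AA cell (351,211) and pliers (268,262). The battery-like candidates are at (243,173), (210,159), (151,187) and (141,114). I'll compute their distances from the base and confirm in a crop.

```bash
cat >h.py <<'E'
import numpy as np,cv2,pickle
from workcell import bot
def ray(f,uv,z):
    "world point at height z seen at pixel uv of a fixed camera frame"
    R=np.array(f['R']);c=-R.T@np.array(f['t'])
    d=R.T@np.linalg.solve(f['intrinsics'],[*uv,1]);return c+d*(z-c[2])/d[2]
def wray(f,s,uv,z):
    "same for the wrist camera, s = state just before the picture"
    T=np.array(f['tool_from_camera']);E=np.array(s['ee_rot'])
    c=E@T[:3,3]+s['eef_pos'];d=E@T[:3,:3]@np.linalg.solve(f['intrinsics'],[*uv,1])
    return c+d*(z-c[2])/d[2]
def wpix(f,s,X):
    T=np.linalg.inv(f['tool_from_camera']);E=np.array(s['ee_rot'])
    p=T[:3,:3]@(E.T@(np.array(X)-s['eef_pos']))+T[:3,3];p=f['intrinsics']@p;return p[:2]/p[2]
E
python3 - <<'E'
from h import *
t=pickle.load(open('top.pkl','rb'));s=pickle.load(open('scene.pkl','rb'))
for n,uv,z in [('yel',(232,221),.004),('blue',(291,203),.004),('tin',(199,202),.021),('reel',(189,267),.032),('carton',(373,240),.024),('aa',(351,211),.051),('pl',(268,262),.01),('brd',(314,165),.01),('b1',(243,173),.047),('b2',(210,159),.047),('b3',(151,187),.047),('b4',(141,114),.047)]:
    p=ray(t,uv,z);print(n,p.round(3),np.hypot(*p[:2]).round(3))
for n,f,(x,y,w,h) in [('t',t,(140,140,260,140)),('s',s,(140,100,250,240))]:
    k=3 if n=='t' else 2.5
    cv2.imwrite(f'pics/{n}crop.png',cv2.resize(f['image'][y:y+h,x:x+w,::-1],None,fx=k,fy=k,interpolation=cv2.INTER_CUBIC))
E
```

```text
yel [0.56  0.169 0.004] 0.585
blue [ 0.594 -0.018  0.004] 0.594
tin [0.628 0.262 0.021] 0.681
reel [0.434 0.307 0.032] 0.532
carton [ 0.446 -0.244  0.024] 0.509
aa [ 0.537 -0.188  0.051] 0.569
pl [0.422 0.075 0.01 ] 0.428
brd [ 0.704 -0.105  0.01 ] 0.712
b1 [0.695 0.117 0.047] 0.705
b2 [0.752 0.212 0.047] 0.781
b3 [0.686 0.397 0.047] 0.793
b4 [0.926 0.413 0.047] 1.014
```

View pics/tcrop.png

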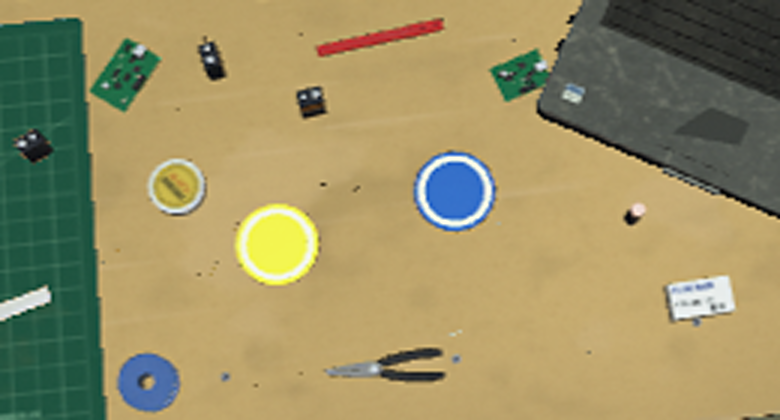

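View pics/scrop.png

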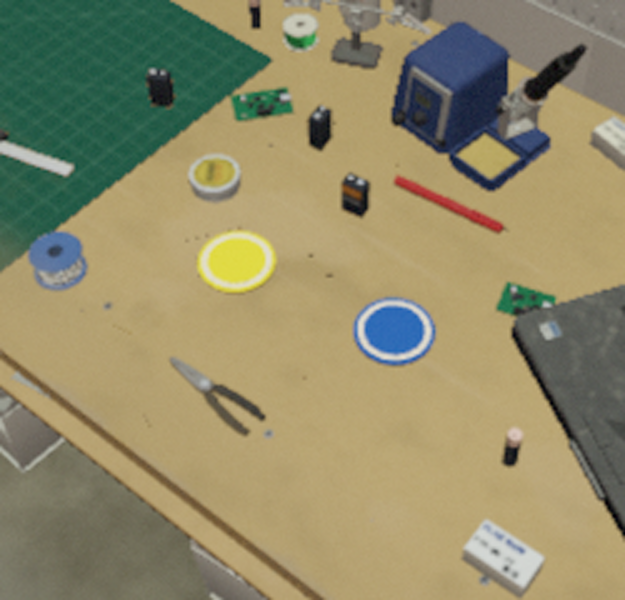

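The battery meant is the one at (243,173): it shows the orange band and is nearest to the base, at 0.705 m. The others are at 0.78 m or more. The pads measure 0.190 m apart, as they should. Next I'll move over the tin to see it from nearer.

```bash
cat >>h.py <<'E'
def Ra(a):
    "tool down, closing axis at angle a (deg) from world x"
    c,s=np.cos(np.radians(a)),np.sin(np.radians(a));return np.array([[-s,c,0],[c,s,0],[0,0,-1.]])
def go(*targets,R0=None,p0=None):
    "print rows (mm, rotvec) for world targets (x,y,z,a)"
    s=bot.sense();R=np.array(s['ee_rot']) ;p=np.array(s['eef_pos'])
    for x,y,z,a in targets:
        d=(R.T@(np.array([x,y,z])-p))*1e3;r=cv2.Rodrigues(R.T@Ra(a))[0].ravel()
        print((x,y,z,a),d.round(1),r.round(3),'n',round(max(np.linalg.norm(d)/41.7,np.degrees(np.linalg.norm(r))/7.16),1))
E
python3 -c "
from h import *
go((.62,.24,.22,22))"
```

```text
(0.62, 0.24, 0.22, 22) [-455.4 -165.2    2. ] [-0.001  0.001  0.74 ] n 11.6
```

>>> {"fn": "arm_command", "kwargs": {
  "series": [-455,-165,2,0,0,0.74,80,-455,-165,2,0,0,0.74,80,-455,-165,2,0,0,0.74,80,-455,-165,2,0,0,0.74,80,-455,-165,2,0,0,0.74,80,-455,-165,2,0,0,0.74,80,-455,-165,2,0,0,0.74,80,-455,-165,2,0,0,0.74,80,-455,-165,2,0,0,0.74,80,-455,-165,2,0,0,0.74,80,-455,-165,2,0,0,0.74,80,-455,-165,2,0,0,0.74,80]
}}

```text
t: 1.15
eef_pos: [0.6228, 0.2352, 0.2202]
ee_rot: [[-0.37, 0.929, 0.001], [0.929, 0.37, -0.003], [-0.003, 0.0, -1.0]]
ft_force: [0.7, -0.8, 0.2]
finger_gap: 0.683
finger_force: 0.0
```

```bash
cat >>h.py <<'E'
def look(n):
    s=bot.sense();f=bot.grab_frame('wrist');pickle.dump((f,s),open(n+'.pkl','wb'))
    cv2.imwrite(f'pics/{n}.png',cv2.resize(f['image'][:,:,::-1],(800,600),interpolation=cv2.INTER_CUBIC))
    print(np.round(s['eef_pos'],4),np.round(s['ee_rot'],3).tolist(),s['finger_gap'],s['t']);return f,s
E
python3 -c "
from h import *
look('w1')"
```

```text
[0.6228 0.2352 0.2202] [[-0.37, 0.929, 0.001], [0.929, 0.37, -0.003], [-0.003, 0.0, -1.0]] 0.6834059476067683 1.15
```

View pics/w1.png

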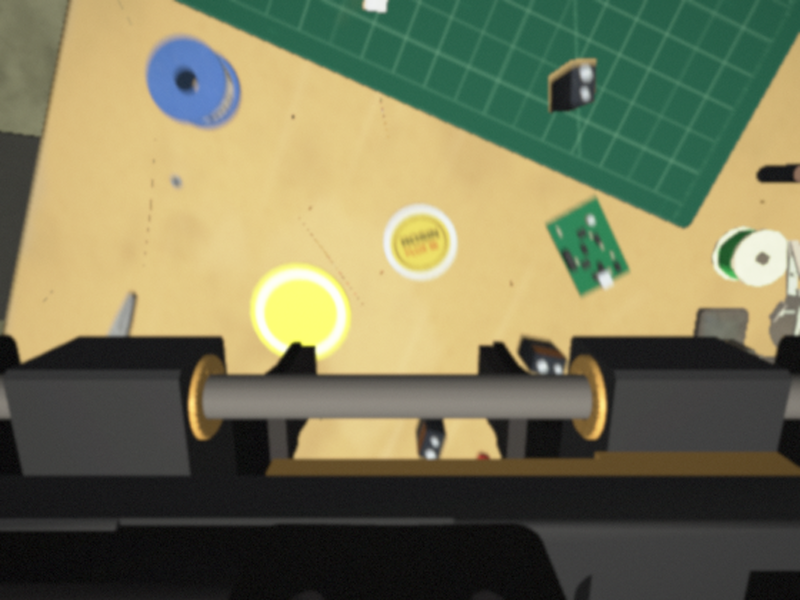

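Wrist view at 800x600 shows the tin's top at (420,243), the yellow pad at (300,309) and the reel's top at (187,82).

```bash
python3 - <<'E'
from h import *
f,s=pickle.load(open('w1.pkl','rb'));t=pickle.load(open('top.pkl','rb'));c=pickle.load(open('scene.pkl','rb'))
for n,U,T,z in [('tin',(420,243),(177,187),.021),('yel',(300,310),(277,245),.004),('reel',(187,82),(149,382),.032)]:
    uv=np.array(U)*.7; tv=(np.array(T)+.5)/3-.5+140
    print(n,wray(f,s,uv,z).round(4),ray(t,tv,z).round(4))
for n,T,S,z in [('blue',(455,191),(395,330),.004),('tin',(177,187),(215,174),.021),('yel',(277,245),(237,261),.004)]:
    print(n,ray(t,(np.array(T)+.5)/3-.5+140,z).round(4),ray(c,(np.array(S)+.5)/2.5-.5+[140,100],z).round(4))
E
```

```text
tin [0.6307 0.2631 0.021 ] [0.6284 0.2627 0.021 ]
yel [0.5599 0.1721 0.004 ] [0.5593 0.1693 0.004 ]
reel [0.4373 0.3075 0.032 ] [0.4342 0.3056 0.032 ]
blue [ 0.5924 -0.0184  0.004 ] [ 0.5933 -0.0181  0.004 ]
tin [0.6284 0.2627 0.021 ] [0.6285 0.2617 0.021 ]
yel [0.5593 0.1693 0.004 ] [0.5601 0.1687 0.004 ]
```

```bash
python3 -c "
from h import *
go((.629,.2625,.1,22),(.629,.2625,.03,22),(.629,.2625,.005,22))"
```

```text
(0.629, 0.2625, 0.1, 22) [ 29.7  14.6 119.8] [ 0.001  0.007 -0.011] n 3.0
(0.629, 0.2625, 0.03, 22) [ 30.2  14.5 189.8] [ 0.001  0.007 -0.011] n 4.6
(0.629, 0.2625, 0.005, 22) [ 30.4  14.5 214.8] [ 0.001  0.007 -0.011] n 5.2
```

>>> {"fn": "arm_command", "kwargs": {
  "series": [30,14.5,40,0,0.004,-0.01,0,30,14.5,80,0,0.004,-0.01,0,30,14.5,120,0,0.004,-0.01,0,30,14.5,150,0,0.004,-0.01,0,30,14.5,180,0,0.004,-0.01,0,30,14.5,200,0,0.004,-0.01,0,30,14.5,214,0,0.004,-0.01,0,30,14.5,214,0,0.004,-0.01,0,30,14.5,214,0,0.004,-0.01,0]
}}

```text
t: 1.95
eef_pos: [0.622, 0.2742, 0.0065]
ee_rot: [[-0.384, 0.923, -0.002], [0.923, 0.384, 0.003], [0.004, -0.001, -1.0]]
ft_force: [0.3, -0.5, -0.3]
finger_gap: 0.998
finger_force: 0.0
```

```bash
python3 -c "
from h import *
look('w2')"
```

```text
[0.622  0.2742 0.0065] [[-0.384, 0.923, -0.002], [0.923, 0.384, 0.003], [0.004, -0.001, -1.0]] 0.9984299001993411 1.95
```

View pics/w2.png

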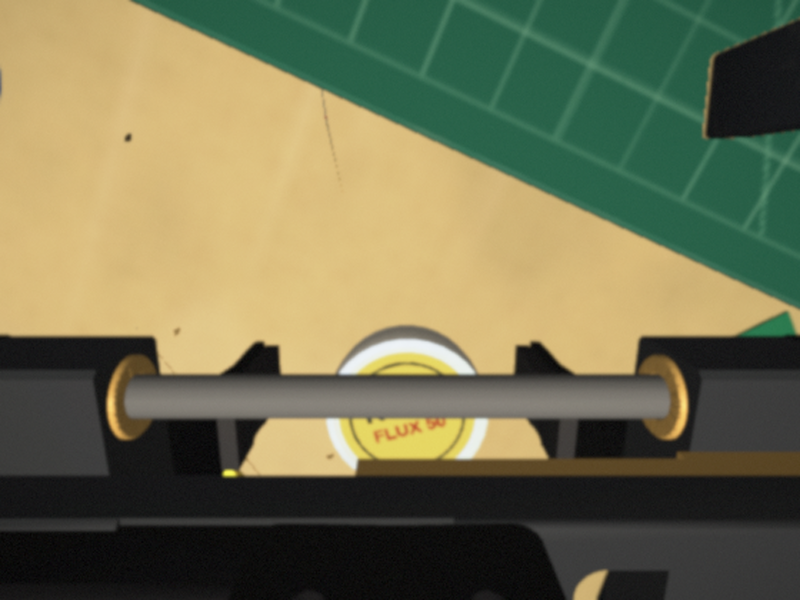

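The tin's top is at about (408,420) in the picture, so the tool stands 12 mm too far along its x and the tin is 3 mm to +y. The last shift was counted from a pose that hadn't settled. I'll correct and then close.

>>> {"fn": "arm_command", "kwargs": {
  "series": [-6,3,0,0,0,0,0,-12.5,3,1,0,0,0,0,-12.5,3,1,0,0,0,60,-12.5,3,1,0,0,0,120,-12.5,3,1,0,0,0,160,-12.5,3,1,0,0,0,160,-12.5,3,1,0,0,0,160,-12.5,3,1,0,0,0,160]
}}

```text
t: 2.67
eef_pos: [0.6296, 0.264, 0.0056]
ee_rot: [[-0.384, 0.923, -0.002], [0.923, 0.384, 0.004], [0.004, 0.0, -1.0]]
ft_force: [-0.1, -0.6, 0.2]
finger_gap: 0.644
finger_force: 30.0
```

```bash
python3 -c "
from h import *
s=bot.sense()
go((.63,.2625,.06,22),(.5600,.1705,.06,22),(.56,.1705,.010,22))"
```

```text
(0.63, 0.2625, 0.06, 22) [ -1.3  -0.2 -54.5] [ 0.    -0.004  0.01 ] n 1.3
(0.56, 0.1705, 0.06, 22) [ -59.4 -100.2  -54.7] [ 0.    -0.004  0.01 ] n 3.1
(0.56, 0.1705, 0.01, 22) [ -59.6 -100.2   -4.7] [ 0.    -0.004  0.01 ] n 2.8
```

Gripped: the opening is 56 mm and the force 30 N. Now carry it to the yellow pad.

>>> {"fn": "arm_command", "kwargs": {
  "series": [0,0,-30,0,0,0,160,0,0,-55,0,-0.004,0,160,-15,-25,-55,0,-0.004,0,160,-30,-50,-55,0,-0.004,0,160,-45,-75,-55,0,-0.004,0,160,-59.5,-100,-55,0,-0.004,0,160,-59.5,-100,-40,0,-0.004,0,160,-59.5,-100,-20,0,-0.004,0,160,-59.5,-100,-10,0,-0.004,0,160,-59.5,-100,-5,0,-0.004,0,160,-59.5,-100,-5,0,-0.004,0,160]
}}

```text
t: 3.58
eef_pos: [0.5597, 0.1704, 0.0099]
ee_rot: [[-0.384, 0.923, -0.002], [0.923, 0.384, -0.001], [0.0, -0.002, -1.0]]
ft_force: [0.4, -0.1, -1.0]
finger_gap: 0.643
finger_force: 30.0
```

```bash
python3 -c "
from h import *
look('w3')"
```

```text
[0.5597 0.1704 0.0099] [[-0.384, 0.923, -0.002], [0.923, 0.384, -0.001], [0.0, -0.002, -1.0]] 0.6431788762277633 3.5833
```

View pics/w3.png

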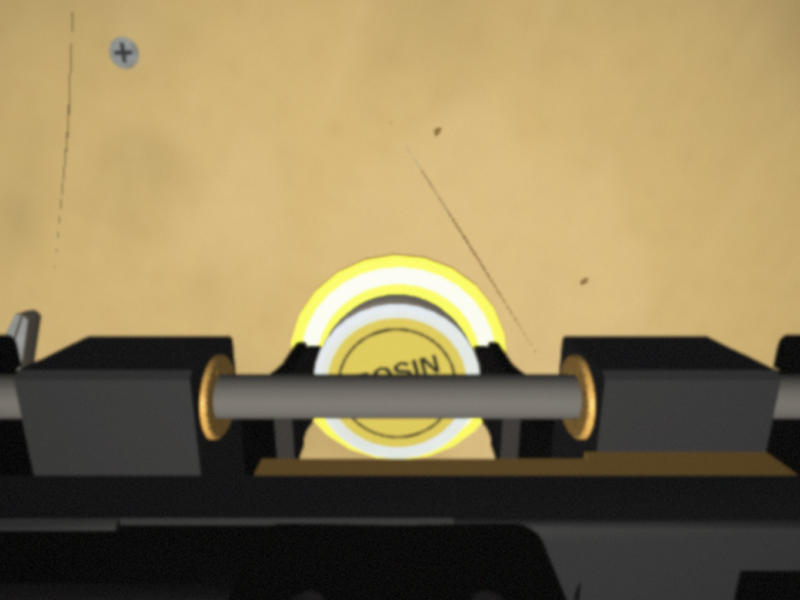

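The tin's top is centred at (398,381), with its rim running from y=303 to 460. The pad's far edge is at (398,253). I'll check the offset in x.

```bash
python3 - <<'E'
from h import *
f,s=pickle.load(open('w3.pkl','rb'));E=s['ee_rot']
T=lambda U,z:(np.array(E).T@(wray(f,s,np.array(U)*.7,z)-s['eef_pos'])*1e3).round(1)
print('tin far,near',T((398,303),.0255),T((398,460),.0255),'pad far -42:',T((398,253),.004)-[42,0,0])
go((.56,.1705,.16,22),(.437,.306,.16,35))
E
```

```text
tin far,near [ 29.8   0.1 -15.6] [-27.6   0.1 -15.6] pad far -42: [1.1 0.1 5.9]
(0.56, 0.1705, 0.16, 22) [-1.000e-01 -4.000e-01 -1.498e+02] [-0.     0.     0.011] n 3.6
(0.437, 0.306, 0.16, 35) [ 172.3  -61.9 -149.8] [-0.     0.    -0.216] n 5.7
```

The tin is centred on the pad to within 1 mm. Release it and go over the reel.

>>> {"fn": "arm_command", "kwargs": {
  "series": [0,0,0.5,0,0,0,0,0,0,0.5,0,0,0,0,0,0,0,0,0,0,0,0,0,-35,0,0,0,0,0,0,-75,0,0,0,0,35,-12,-115,0,0,-0.1,0,70,-25,-150,0,0,-0.2,0,105,-38,-150,0,0,-0.216,0,140,-50,-150,0,0,-0.216,0,172,-62,-150,0,0,-0.216,0,172,-62,-150,0,0,-0.216,0,172,-62,-150,0,0,-0.216,0]
}}

```text
t: 4.63
eef_pos: [0.4347, 0.3083, 0.1609]
ee_rot: [[-0.578, 0.816, 0.0], [0.816, 0.578, 0.001], [0.001, 0.001, -1.0]]
ft_force: [0.3, -0.7, 0.0]
finger_gap: 0.997
finger_force: 0.0
```

```bash
python3 - <<'E'
from h import *
f,s=look('w4')
hsv=cv2.cvtColor(f['image'],cv2.COLOR_RGB2HSV);m=cv2.inRange(hsv,(105,100,60),(120,255,255))
n,l,st,c=cv2.connectedComponentsWithStats(m)
for i in range(1,n):
    if st[i,4]>300: print(st[i],c[i],wray(f,s,c[i],.032))
E
```

```text
[0.4347 0.3083 0.1609] [[-0.578, 0.816, 0.0], [0.816, 0.578, 0.001], [0.001, 0.001, -1.0]] 0.9965326146634439 4.6333
[ 250  172   58   60 2512] [278.59593949 201.68351911] [0.43334077 0.31151858 0.032     ]
```

View pics/w4.png

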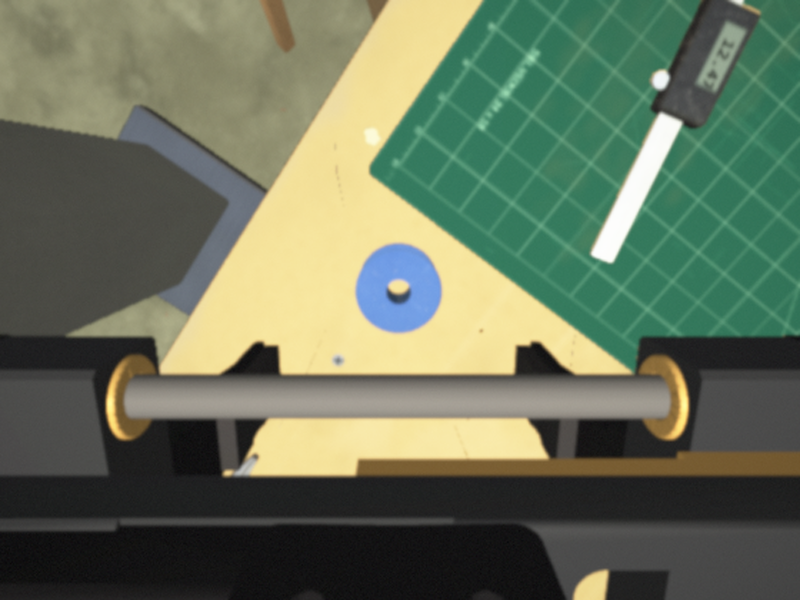

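The reel is at (398,287), 3 mm ahead of the tool and 1 mm to +y. Descend and close.

>>> {"fn": "arm_command", "kwargs": {
  "series": [3,1,40,0,0,0,0,3,1,80,0,0,0,0,3,1,110,0,0,0,0,3,1,135,0,0,0,0,3,1,154,0,0,0,0,3,1,154,0,0,0,0,3,1,154,0,0,0,80,3,1,154,0,0,0,160,3,1,154,0,0,0,160,3,1,154,0,0,0,160,3,1,154,0,0,0,160]
}}

```text
t: 5.6
eef_pos: [0.4367, 0.3088, 0.0074]
ee_rot: [[-0.573, 0.82, 0.002], [0.82, 0.573, 0.001], [0.0, 0.002, -1.0]]
ft_force: [1.2, -1.0, 0.2]
finger_gap: 0.708
finger_force: 0.0
```

```bash
python3 - <<'E'
from h import *
f,s=look('w5')
hsv=cv2.cvtColor(f['image'],cv2.COLOR_RGB2HSV);m=cv2.inRange(hsv,(105,100,60),(120,255,255))
n,l,st,c=cv2.connectedComponentsWithStats(m)
for i in range(1,n):
    if st[i,4]>300:
        x,y,w,h,_=st[i];E=np.array(s['ee_rot'])
        for uv in ((x+w/2,y),(x+w/2,y+h)): print(st[i],(E.T@(wray(f,s,uv,.032)-s['eef_pos'])*1e3).round(1))
B=(.593,-.018)
go((.434,.311,.10,35),(.56,.1705,.10,20),(*B,.1,0),(*B,.0115,0))
E
```

```text
[0.4367 0.3088 0.0074] [[-0.573, 0.82, 0.002], [0.82, 0.573, 0.001], [0.0, 0.002, -1.0]] 0.7080732576270726 5.6
[ 216  203  118   59 4538] [ 36.2  -1.4 -24.6]
[ 216  203  118   59 4538] [  8.8  -1.4 -24.6]
[ 222  293  108   28 2385] [ -6.6  -1.  -24.6]
[ 222  293  108   28 2385] [-21.2  -1.  -24.6]
(0.434, 0.311, 0.1, 35) [  3.3  -0.6 -92.8] [ 0.002 -0.    -0.001] n 2.2
(0.56, 0.1705, 0.1, 20) [-184.    22.2  -92.8] [ 0.002 -0.     0.261] n 5.0
(0.593, -0.018, 0.1, 0) [-357.4  -58.8  -92.9] [ 0.002 -0.001  0.61 ] n 9.0
(0.593, -0.018, 0.0115, 0) [-357.4  -58.9   -4.4] [ 0.002 -0.001  0.61 ] n 8.7
```

The reel's edges are at +36 and -21 mm along tool x, so its centre is 7.5 mm ahead. The fingers haven't closed yet, so I'll shift before gripping.

>>> {"fn": "arm_command", "kwargs": {
  "series": [0,0,0,0,0,0,40,0,0,0,0,0,0,40,4,0,0.5,0,0,0,40,7.5,-0.5,1,0,0,0,40,7.5,-0.5,1,0,0,0,120,7.5,-0.5,1,0,0,0,170,7.5,-0.5,1,0,0,0,170,7.5,-0.5,1,0,0,0,170,7.5,-0.5,1,0,0,0,170,7.5,-0.5,1,0,0,0,170,7.5,-0.5,1,0,0,0,170]
}}

```text
t: 6.57
eef_pos: [0.4316, 0.3143, 0.0054]
ee_rot: [[-0.573, 0.82, 0.0], [0.82, 0.573, 0.0], [0.0, 0.001, -1.0]]
ft_force: [1.0, 1.0, -0.4]
finger_gap: 0.581
finger_force: 29.8
```

```bash
cat >>h.py <<'E'
def blue(n):
    f,s=look(n);E=np.array(s['ee_rot'])
    hsv=cv2.cvtColor(f['image'],cv2.COLOR_RGB2HSV);m=cv2.inRange(hsv,(105,100,60),(120,255,255))
    _,l,st,c=cv2.connectedComponentsWithStats(m)
    for x,y,w,h,A in st[1:]:
        if A>300: print((x,y,w,h),[(E.T@(wray(f,s,uv,s['eef_pos'][2]+.026)-s['eef_pos'])*1e3)[:2].round(1) for uv in ((x+w/2,y),(x+w/2,y+h))])
E
python3 - <<'E'
from h import *
blue('w6')
B=(.593,-.018)
go((.52,.19,.10,20),(*B,.1,0),(*B,.0115,0))
E
```

```text
[0.4316 0.3143 0.0054] [[-0.573, 0.82, 0.0], [0.82, 0.573, 0.0], [0.0, 0.001, -1.0]] 0.5811173605001904 6.5667
(np.int32(226), np.int32(218), np.int32(104), np.int32(44)) [array([29.9, -0.1]), array([ 9.4, -0.1])]
(np.int32(219), np.int32(293), np.int32(117), np.int32(28)) [array([-5.8, -0.3]), array([-20.3,  -0.3])]
(0.52, 0.19, 0.1, 20) [-152.5    1.3  -94.6] [ 0.001 -0.     0.261] n 4.3
(0.593, -0.018, 0.1, 0) [-364.8  -57.9  -94.6] [ 0.001 -0.     0.61 ] n 9.1
(0.593, -0.018, 0.0115, 0) [-364.8  -58.    -6.1] [ 0.001 -0.     0.61 ] n 8.9
```

The fingers sit between the flanges on the wound part: opening 50.5 mm, 30 N, reel centre about +1.5 mm along tool x. Carry it over the blue pad.

>>> {"fn": "arm_command", "kwargs": {
  "series": [0,0,-30,0,0,0,170,-5,0,-65,0,0,0,170,-35,0,-95,0,0,0.05,170,-70,0,-95,0,0,0.12,170,-110,1,-95,0,0,0.19,170,-150,1,-95,0,0,0.26,170,-190,-10,-95,0,0,0.33,170,-230,-22,-95,0,0,0.4,170,-270,-33,-95,0,0,0.47,170,-305,-42,-95,0,0,0.54,170,-340,-51,-95,0,0,0.61,170,-366,-58,-95,0,0,0.61,170]
}}

```text
t: 7.62
eef_pos: [0.5932, -0.0232, 0.0996]
ee_rot: [[0.006, 1.0, -0.001], [1.0, -0.006, -0.002], [-0.002, -0.001, -1.0]]
ft_force: [0.6, -0.1, -2.9]
finger_gap: 0.582
finger_force: 30.0
```

>>> {"fn": "arm_command", "kwargs": {
  "series": [0,0,20,0,0,0,170,0,0,20,0,0,0,170,0,0,20,0,0,0,170]
}}

```text
t: 7.87
eef_pos: [0.5915, -0.019, 0.0785]
ee_rot: [[0.001, 1.0, -0.005], [1.0, -0.001, 0.0], [0.0, -0.005, -1.0]]
ft_force: [0.1, 0.6, -2.7]
finger_gap: 0.58
finger_force: 30.0
```

```bash
python3 - <<'E'
from h import *
blue('w7')
B=(.593,-.0195)
go((*B,.0105,0))
E
```

```text
[ 0.5915 -0.019   0.0785] [[0.001, 1.0, -0.005], [1.0, -0.001, 0.0], [0.0, -0.005, -1.0]] 0.5797603007339249 7.8667
(np.int32(225), np.int32(162), np.int32(110), np.int32(101)) [array([53.7,  0.4]), array([8.7, 0.5])]
(np.int32(219), np.int32(293), np.int32(118), np.int32(28)) [array([-6.1, -0.4]), array([-20.5,  -0.4])]
(0.593, -0.0195, 0.0105, 0) [-1.4  0.7 69. ] [-0.002 -0.001  0.001] n 1.7
```

View pics/w7.png

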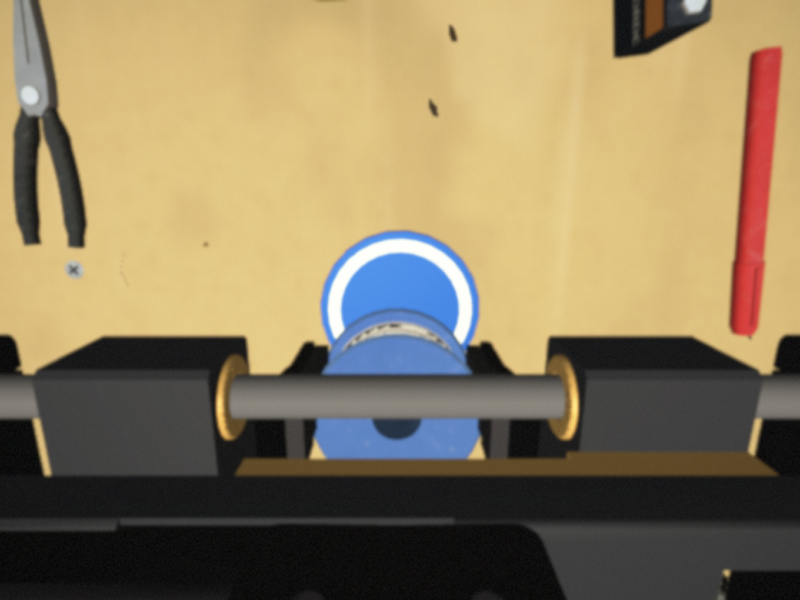

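The pad's far edge is at (400,230), its left and right edges are at 321 and 479, and the reel hangs level.

```bash
python3 - <<'E'
from h import *
f,s=pickle.load(open('w7.pkl','rb'))
a=wray(f,s,np.array((400,230))*.7,.004);print('pad from far edge',a-[0,.042,0])
l=wray(f,s,np.array((321,308))*.7,.004);r=wray(f,s,np.array((479,308))*.7,.004);print(l,r)
E=np.array(s['ee_rot']);b=wray(f,s,np.array((398,332))*.7,.105);print('reel far edge tool',E.T@(b-s['eef_pos']))
E
```

```text
pad from far edge [ 0.5922979  -0.01608021  0.004     ]
[ 0.55079518 -0.01475214  0.004     ] [ 0.63378981 -0.01471468  0.004     ]
reel far edge tool [ 0.02326884 -0.00012391 -0.02652882]
```

>>> {"fn": "arm_command", "kwargs": {
  "series": [0,1,20,0,0,0,170,0,1,40,0,0,0,170,0,1,55,0,0,0,170,0,1,63,0,0,0,170,0,1,67.5,0,0,0,170,0,1,68,0,0,0,170,0,1,68,0,0,0,170]
}}

```text
t: 8.5
eef_pos: [0.5951, -0.0185, 0.0131]
ee_rot: [[-0.001, 1.0, 0.001], [1.0, 0.001, 0.0], [0.0, 0.001, -1.0]]
ft_force: [0.2, 0.3, -2.2]
finger_gap: 0.582
finger_force: 30.0
```

```bash
python3 - <<'E'
from h import *
blue('w8')
f,s=pickle.load(open('w8.pkl','rb'))
m=f['image'].astype(int)
col=[(y,m[y,279].tolist()) for y in range(150,262,3)]
print(col)
E
```

```text
[ 0.5951 -0.0185  0.0131] [[-0.001, 1.0, 0.001], [1.0, 0.001, 0.0], [0.0, 0.001, -1.0]] 0.581749537153668 8.5
(np.int32(199), np.int32(175), np.int32(148), np.int32(83)) [array([48.3, -2.5]), array([11.1, -2.6])]
(np.int32(218), np.int32(195), np.int32(112), np.int32(68)) [array([39.8, -2.1]), array([ 8.7, -2.2])]
(np.int32(219), np.int32(293), np.int32(117), np.int32(28)) [array([-6.1, -0.6]), array([-20.5,  -0.6])]
[(150, [220, 191, 126]), (153, [221, 191, 127]), (156, [221, 191, 127]), (159, [221, 192, 129]), (162, [220, 190, 127]), (165, [220, 190, 127]), (168, [220, 191, 128]), (171, [219, 189, 127]), (174, [117, 124, 154]), (177, [81, 145, 233]), (180, [82, 147, 234]), (183, [238, 245, 245]), (186, [254, 254, 251]), (189, [254, 254, 251]), (192, [254, 254, 250]), (195, [152, 189, 236]), (198, [77, 142, 232]), (201, [76, 142, 232]), (204, [78, 143, 232]), (207, [76, 141, 233]), (210, [77, 142, 232]), (213, [75, 141, 231]), (216, [77, 114, 170]), (219, [98, 132, 194]), (222, [96, 134, 202]), (225, [143, 155, 183]), (228, [159, 154, 138]), (231, [198, 191, 172]), (234, [129, 145, 167]), (237, [93, 129, 192]), (240, [93, 131, 198]), (243, [93, 132, 199]), (246, [94, 133, 197]), (249, [100, 136, 200]), (252, [104, 140, 202]), (255, [96, 134, 201]), (258, [96, 134, 200]), (261, [80, 105, 152])]
```

```bash
python3 - <<'E'
from h import *
f,s=pickle.load(open('w8.pkl','rb'))
for n,v,z,r in (('pad',173.5,.004,.042),('reel bottom',215.2,.0077,.028),('reel top',234.3,.0397,.028)):
    print(n,wray(f,s,(279,v),z)[:2].round(4)-[0,r])
E
```

```text
pad [ 0.5952 -0.0162]
reel bottom [ 0.5953 -0.0239]
reel top [ 0.5951 -0.0241]
```

The reel sits at y=-0.024 and the pad at -0.0165. Shift 7.5 mm along tool x and -2 mm in y before setting down.

>>> {"fn": "arm_command", "kwargs": {
  "series": [4,-1,0,0,0,0,170,7.5,-2,0,0,0,0,170,7.5,-2,0,0,0,0,170,7.5,-2,1.5,0,0,0,170,7.5,-2,3,0,0,0,170,7.5,-2,3,0,0,0,170,7.5,-2,3,0,0,0,170]
}}

```text
t: 9.13
eef_pos: [0.5927, -0.0113, 0.0094]
ee_rot: [[-0.0, 1.0, 0.0], [1.0, 0.0, 0.0], [0.0, 0.0, -1.0]]
ft_force: [0.1, 1.5, -2.0]
finger_gap: 0.579
finger_force: 29.9
```

```bash
python3 - <<'E'
from h import *
f,s=look('w9')
for y in range(180,262,2): print(y,f['image'][y,279].tolist(),end=' ')
m=f['image'][215].astype(int);print()
for x in list(range(190,215,2))+list(range(335,365,2)): print(x,m[x].tolist(),end=' ')
E
```

```text
[ 0.5927 -0.0113  0.0094] [[-0.0, 1.0, 0.0], [1.0, 0.0, 0.0], [0.0, 0.0, -1.0]] 0.5791742282583011 9.1333
180 [220, 191, 127] 182 [219, 190, 126] 184 [220, 191, 127] 186 [218, 188, 125] 188 [158, 143, 124] 190 [72, 122, 202] 192 [80, 145, 233] 194 [79, 144, 233] 196 [140, 182, 236] 198 [249, 252, 247] 200 [254, 254, 250] 202 [254, 254, 250] 204 [254, 254, 250] 206 [254, 254, 250] 208 [240, 246, 246] 210 [111, 162, 234] 212 [76, 141, 231] 214 [75, 137, 227] 216 [75, 116, 180] 218 [88, 119, 170] 220 [99, 134, 198] 222 [96, 134, 201] 224 [117, 142, 197] 226 [159, 159, 161] 228 [156, 151, 136] 230 [190, 183, 164] 232 [197, 193, 179] 234 [129, 144, 166] 236 [91, 125, 181] 238 [93, 131, 197] 240 [93, 131, 199] 242 [94, 132, 198] 244 [92, 131, 197] 246 [96, 135, 199] 248 [98, 136, 199] 250 [101, 137, 199] 252 [103, 138, 200] 254 [97, 135, 200] 256 [96, 133, 199] 258 [93, 131, 197] 260 [90, 125, 185] 
190 [229, 203, 135] 192 [229, 202, 134] 194 [228, 201, 134] 196 [228, 201, 134] 198 [229, 201, 135] 200 [229, 202, 135] 202 [229, 203, 136] 204 [228, 202, 134] 206 [229, 204, 136] 208 [229, 203, 136] 210 [229, 204, 137] 212 [229, 204, 137] 214 [228, 204, 136] 335 [102, 120, 173] 337 [186, 165, 132] 339 [220, 190, 128] 341 [221, 191, 127] 343 [221, 192, 128] 345 [221, 193, 128] 347 [222, 192, 129] 349 [220, 190, 126] 351 [221, 191, 126] 353 [220, 191, 126] 355 [221, 192, 127] 357 [221, 192, 127] 359 [222, 193, 129] 361 [223, 195, 130] 363 [223, 194, 129]
```

>>> {"fn": "arm_command", "kwargs": {
  "series": [0,0,0,0,0,0,60,0,0,0,0,0,0,0,0,0,0,0,0,0,0,0,0,0,0,0,0,0,0,0,-30,0,0,0,0,0,0,-70,0,0,0,0,-20,10,-110,0,0,0,0,-40,20,-150,0,0,0,0,-40,30,-190,0,0,0,0,-40,30,-190,0,0,0,0,-40,30,-190,0,0,0,0,-40,30,-190,0,0,0,0]
}}

```text
t: 10.18
eef_pos: [0.6223, -0.0513, 0.199]
ee_rot: [[-0.0, 1.0, 0.0], [1.0, 0.0, 0.0], [0.0, 0.0, -1.0]]
ft_force: [-0.1, 0.1, -0.8]
finger_gap: 0.994
finger_force: 0.0
```

```bash
python3 -c "
from h import *
look('w10')"
```

```text
[ 0.6223 -0.0513  0.199 ] [[-0.0, 1.0, 0.0], [1.0, 0.0, 0.0], [0.0, 0.0, -1.0]] 0.9943009751227501 10.1833
```

View pics/w10.png

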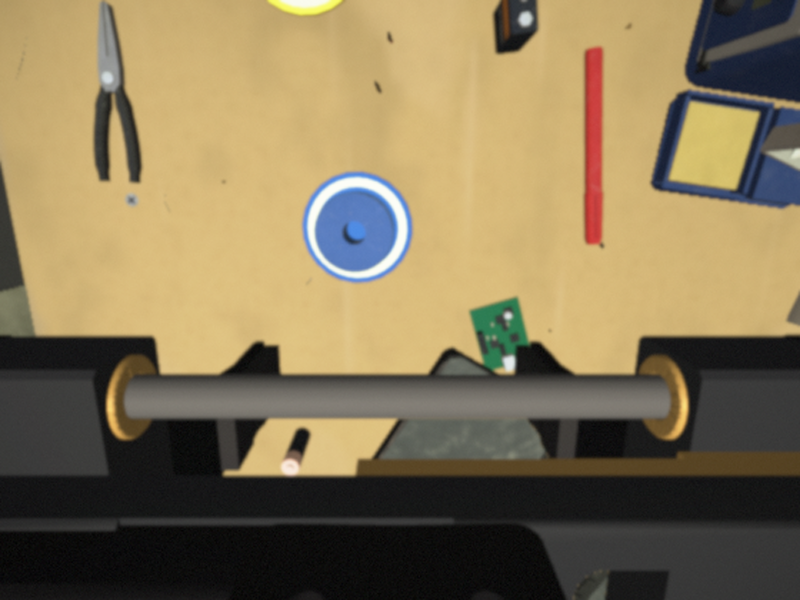

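The reel's top is centred at (356,230) and the pad at (357,227). The battery is at the top edge, (517,22). I'll compute the reel's error and the next view.

```bash
python3 - <<'E'
from h import *
f,s=pickle.load(open('w10.pkl','rb'))
print('reel',wray(f,s,np.array((356.5,230))*.7,.036),'pad',wray(f,s,np.array((357.5,227))*.7,.004))
go((.68,.03,.20,0))
E
```

```text
reel [ 0.5938181  -0.01450062  0.036     ] pad [ 0.59186965 -0.01516174  0.004     ]
(0.68, 0.03, 0.2, 0) [81.  58.7 -2.5] [-0.003 -0.     0.   ] n 2.4
```

Reel within about 2 mm of centre. Next I'll look at the battery from near.

>>> {"fn": "arm_command", "kwargs": {
  "series": [40,25,0,0,0,0,0,80,50,0,0,0,0,0,95,55,0,0,0,0,0,95,55,0,0,0,0,0,95,55,0,0,0,0,0]
}}

```text
t: 10.65
eef_pos: [0.676, 0.0469, 0.1958]
ee_rot: [[-0.005, 1.0, -0.005], [1.0, 0.005, -0.0], [-0.0, -0.005, -1.0]]
ft_force: [-0.5, -1.2, -0.2]
finger_gap: 0.999
finger_force: 0.0
```

```bash
python3 -c "
from h import *
look('w11')"
```

```text
[0.676  0.0469 0.1958] [[-0.005, 1.0, -0.005], [1.0, 0.005, -0.0], [-0.0, -0.005, -1.0]] 0.9989554385775083 10.65
```

View pics/w11.png

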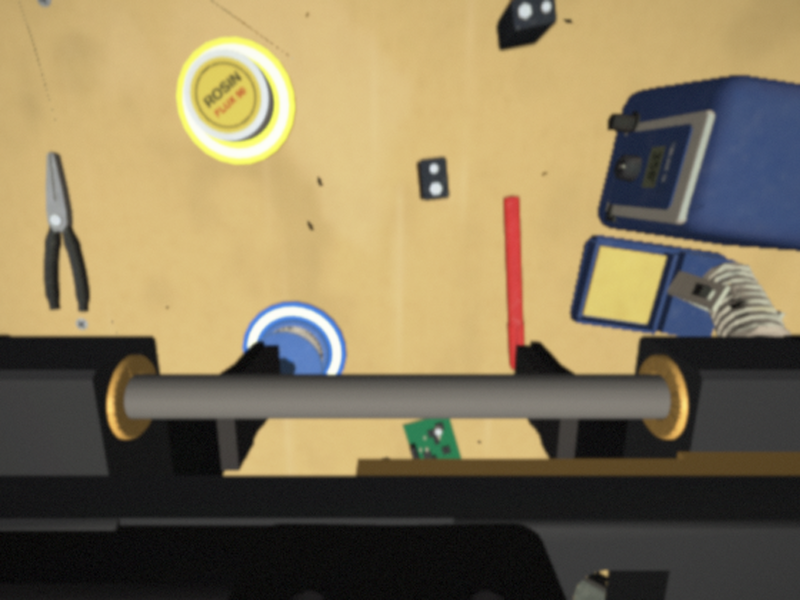

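The battery's top spans (417,160) to (449,195), centre (433,178), tilted about 6.6°. The station's front edge is at x≈600. Check the clearance of the gripper's body.

```bash
python3 - <<'E'
from h import *
f,s=pickle.load(open('w11.pkl','rb'));W=lambda U,z:wray(f,s,np.array(U)*.7,z).round(4)
print('bat',W((433,178),.047),[W(u,.046)[:2] for u in((417,160),(444,156),(449,195),(421,199))])
print('station',[W(u,.08) for u in((600,220),(608,120),(632,95))],'tray',W((573,318),.02),'pencil',W((505,200),.008))
print('yel',W((236,100),.004),'tin',W((231,94),.025))
go((.695,.12,.12,7),(.695,.12,.014,7))
E
```

```text
bat [0.6976 0.1183 0.047 ] [array([0.6872, 0.1294]), array([0.7044, 0.1319]), array([0.7084, 0.1076]), array([0.6902, 0.105 ])]
station [array([0.794 , 0.0944, 0.08  ]), array([0.7923, 0.1495, 0.08  ]), array([0.804 , 0.1625, 0.08  ])] tray [0.8073 0.0174 0.02  ] pencil [0.7535 0.1036 0.008 ]
yel [0.56   0.1716 0.004 ] tin [0.5639 0.1718 0.025 ]
(0.695, 0.12, 0.12, 7) [76.  19.5 76.3] [-0.005  0.001 -0.121] n 2.6
(0.695, 0.12, 0.014, 7) [ 76.2  20.  182.3] [-0.005  0.001 -0.121] n 4.8
```

The station's front is at x=0.794, and the body would reach 0.793 if I close along x. So I'll close across the 26 mm side (a=98°), which turns the body along y.

```bash
python3 - <<'E'
from h import *
go((.6965,.118,.16,98))
print(bot.sense()['joints'])
E
```

```text
(0.6965, 0.118, 0.16, 98) [74.  20.8 36.3] [-0.005 -0.003 -1.709] n 13.7
[-0.41120246  0.4104358   0.41468184  1.42081946 -0.16426335  1.34935081
  0.01125183]
```

>>> {"fn": "arm_command", "kwargs": {
  "series": [20,5,10,0,0,-0.12,110,40,10,20,0,0,-0.24,110,60,15,30,0,0,-0.36,110,74,20,36,0,0,-0.48,110,74,20,36,0,0,-0.6,110,74,20,36,0,0,-0.72,110,74,20,36,0,0,-0.84,110,74,20,36,0,0,-0.96,110,74,20,36,0,0,-1.08,110,74,20,36,0,0,-1.2,110,74,20,36,0,0,-1.32,110,74,20,36,0,0,-1.44,110]
}}

```text
t: 11.7
eef_pos: [0.6965, 0.1147, 0.1623]
ee_rot: [[-0.992, 0.127, -0.002], [0.127, 0.992, -0.002], [0.002, -0.002, -1.0]]
ft_force: [-0.2, 0.8, -1.0]
finger_gap: 0.566
finger_force: 0.0
```

>>> {"fn": "arm_command", "kwargs": {
  "series": [0,0,0,0,0,-0.12,110,0,0,0,0,0,-0.24,110,0,0,0,0,0,-0.269,110,0,0,0,0,0,-0.269,110,0,0,0,0,0,-0.269,110]
}}

```text
t: 12.12
eef_pos: [0.6968, 0.1155, 0.1626]
ee_rot: [[-0.991, -0.134, -0.001], [-0.134, 0.991, -0.001], [0.001, -0.001, -1.0]]
ft_force: [-0.7, -0.1, 0.5]
finger_gap: 0.57
finger_force: 0.0
```

```bash
python3 -c "
from h import *
f,s=look('w12')
print('predicted px800',wpix(f,s,(.697,.118,.047))/.7)
go((.697,.118,.08,98),(.697,.118,.016,98))
print(s['joints'])"
```

```text
[0.6968 0.1155 0.1626] [[-0.991, -0.134, -0.001], [-0.134, 0.991, -0.001], [0.001, -0.001, -1.0]] 0.5702861679319604 12.1167
predicted px800 [400.08925466 298.90917222]
(0.697, 0.118, 0.08, 98) [-0.4  2.1 82.8] [-0.001 -0.001 -0.004] n 2.0
(0.697, 0.118, 0.016, 98) [ -0.5   2.2 146.8] [-0.001 -0.001 -0.004] n 3.5
[-0.27000467  0.46900857  0.09516215  1.37212824 -0.04370828  1.30401864
  1.53218688]
```

View pics/w12.png

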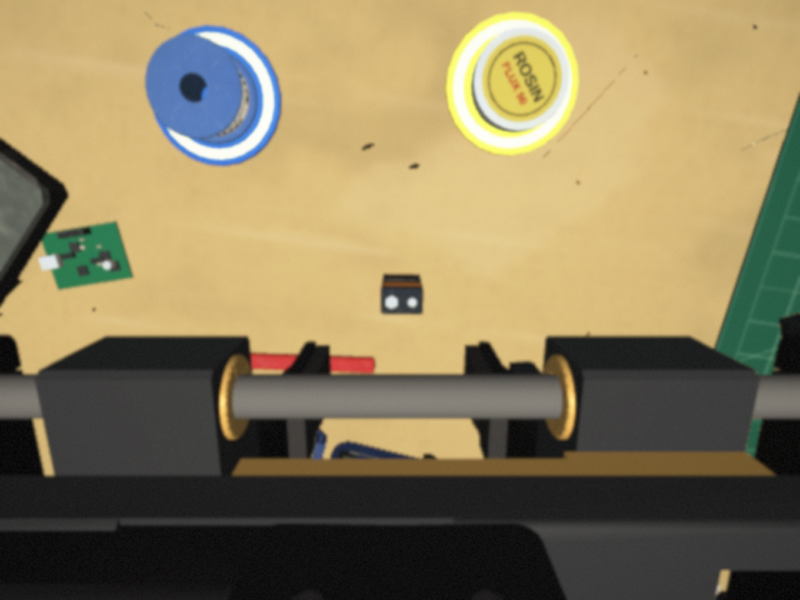

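The battery's top is at (402,300), where (400,299) was predicted, and square to the fingers. Descend and grip.

>>> {"fn": "arm_command", "kwargs": {
  "series": [-0.5,2.5,35,0,0,0,110,-0.5,2.5,70,0,0,0,110,-0.5,2.5,100,0,0,0,110,-0.5,2.5,125,0,0,0,110,-0.5,2.5,144,0,0,0,110,-0.5,2.5,144,0,0,0,110,-0.5,2.5,144,0,0,0,150,-0.5,2.5,144,0,0,0,190,-0.5,2.5,144,0,0,0,230,-0.5,2.5,144,0,0,0,230,-0.5,2.5,144,0,0,0,230,-0.5,2.5,144,0,0,0,230]
}}

```text
t: 13.17
eef_pos: [0.6989, 0.1201, 0.0212]
ee_rot: [[-0.99, -0.138, 0.003], [-0.138, 0.99, 0.001], [-0.003, 0.0, -1.0]]
ft_force: [-0.0, -0.2, 5.4]
finger_gap: 0.298
finger_force: 30.0
```

```bash
python3 -c "
from h import *
go((.576,.077,.08,98),(.576,.077,.0185,98))"
```

```text
(0.576, 0.077, 0.08, 98) [127.5 -25.8 -59.1] [ 0.     0.003 -0.002] n 3.4
(0.576, 0.077, 0.0185, 98) [127.6 -25.8   2.4] [ 0.     0.003 -0.002] n 3.1
```

Gripped at 26 mm. Carry it to the midpoint and lower.

>>> {"fn": "arm_command", "kwargs": {
  "series": [0,0,-25,0,0,0,230,0,0,-50,0,0,0,230,30,-6,-50,0,0,0,230,60,-12,-50,0,0,0,230,90,-18,-50,0,0,0,230,115,-23,-50,0,0,0,230,127.5,-26,-50,0,0,0,230,127.5,-26,-50,0,0,0,230,127.5,-26,-25,0,0,0,230,127.5,-26,-8,0,0,0,230,127.5,-26,-3,0,0,0,230,127.5,-26,-3,0,0,0,230]
}}

```text
t: 14.17
eef_pos: [0.575, 0.0771, 0.0219]
ee_rot: [[-0.99, -0.138, -0.001], [-0.138, 0.99, -0.0], [0.001, 0.0, -1.0]]
ft_force: [0.3, -0.4, -0.7]
finger_gap: 0.301
finger_force: 30.0
```

```bash
python3 -c "
from h import *
go((.576,.077,.022,98))"
```

```text
(0.576, 0.077, 0.022, 98) [-1.  -0.2 -0.1] [ 0.    -0.001 -0.001] n 0.0
```

>>> {"fn": "arm_command", "kwargs": {
  "series": [0,0,1,0,0,0,230,0,0,1,0,0,0,200,0,0,1,0,0,0,130,0,0,1,0,0,0,120,0,0,1,0,0,0,120,0,0,-25,0,0,0,120,0,0,-60,0,0,0,120,0,0,-100,0,0,0,120,0,0,-140,0,0,0,120,-30,0,-175,0,0,0,120,-30,0,-175,0,0,0,120,-30,0,-175,0,0,0,120]
}}

```text
t: 15.17
eef_pos: [0.6074, 0.0813, 0.2005]
ee_rot: [[-0.99, -0.138, 0.007], [-0.138, 0.99, 0.001], [-0.007, 0.0, -1.0]]
ft_force: [0.2, -0.3, -0.3]
finger_gap: 0.528
finger_force: 0.0
```

```bash
python3 -c "
from h import *
f,s=look('w13')
for n,X in (('bat',(.576,.077,.047)),('tin',(.560,.171,.025)),('reel',(.5925,-.0165,.036))): print(n,wpix(f,s,X)/.7)
f=bot.grab_frame('top');pickle.dump(f,open('top2.pkl','wb'))
g=f['image'][225:260,345:405,::-1];cv2.imwrite('pics/cart.png',cv2.resize(g,None,fx=12,fy=12,interpolation=cv2.INTER_CUBIC))"
```

```text
[0.6074 0.0813 0.2005] [[-0.99, -0.138, 0.007], [-0.138, 0.99, 0.001], [-0.007, 0.0, -1.0]] 0.5282858520579258 15.1667
bat [395.92492754 237.50190679]
tin [528.51722447 229.90459038]
reel [260.24260755 240.70761857]
```

View pics/w13.png

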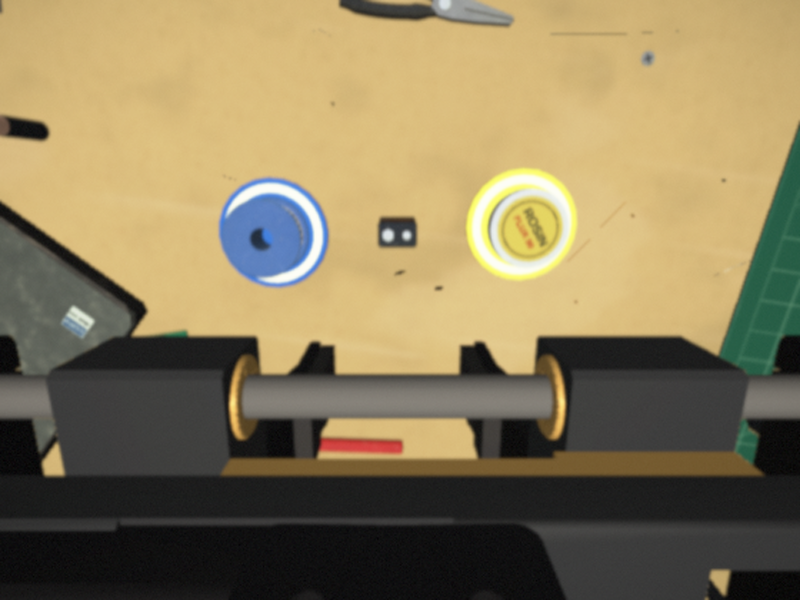

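The battery's top is at (397,233), midway between the pads at (273,232) and (522,224), as wanted. Now the carton: work out its angle and go to where the wrist camera sees it.

```bash
python3 - <<'E'
from h import *
t=pickle.load(open('top.pkl','rb'))
P=[ray(t,(np.array(u)+.5)/3-.5+140,.024)[:2] for u in((666,286),(730,277),(735,308),(671,320))]
P=np.array(P);print(P.round(3),P.mean(0));d=P[3]-P[0]+P[2]-P[1];l=P[1]-P[0]+P[2]-P[3]
print(np.degrees(np.arctan2(d[1],d[0])),np.degrees(np.arctan2(l[1],l[0])),np.linalg.norm(d)/2,np.linalg.norm(l)/2)
go((.45,-.29,.2,-5))
E
```

```text
[[ 0.465 -0.213]
 [ 0.466 -0.278]
 [ 0.435 -0.278]
 [ 0.431 -0.213]] [ 0.4493938  -0.24552355]
178.92822733628876 -87.89662165108585 0.03280347589009604 0.06509542585872587
(0.45, -0.29, 0.2, -5) [ 203.5 -346.    -3.3] [-1.000e-03 -1.000e-03  1.796e+00] n 14.4
```

>>> {"fn": "arm_command", "kwargs": {
  "series": [17,-29,0,0,0,0.12,60,34,-58,0,0,0,0.24,60,51,-87,0,0,0,0.36,60,68,-116,0,0,0,0.48,60,85,-145,0,0,0,0.6,60,102,-174,0,0,0,0.72,60,119,-203,0,0,0,0.84,60,136,-232,0,0,0,0.96,60,153,-260,0,0,0,1.08,60,170,-289,0,0,0,1.2,60,187,-318,0,0,0,1.32,60,203,-346,0,0,0,1.44,60]
}}

```text
t: 16.27
eef_pos: [0.4485, -0.2904, 0.1951]
ee_rot: [[-0.26, 0.966, -0.003], [0.966, 0.26, 0.002], [0.003, -0.003, -1.0]]
ft_force: [1.4, -0.4, 0.6]
finger_gap: 0.762
finger_force: 0.0
```

>>> {"fn": "arm_command", "kwargs": {
  "series": [0,0,0,0,0,0.12,60,0,0,0,0,0,0.24,60,0,0,0,0,0,0.27,60,0,0,0,0,0,0.27,60,0,0,0,0,0,0.27,60]
}}

```text
t: 16.68
eef_pos: [0.45, -0.289, 0.1956]
ee_rot: [[-0.0, 1.0, -0.003], [1.0, 0.0, 0.001], [0.001, -0.003, -1.0]]
ft_force: [-0.2, -0.1, 0.2]
finger_gap: 0.764
finger_force: 0.0
```

```bash
python3 -c "
from h import *
f,s=look('w14')"
```

```text
[ 0.45   -0.289   0.1956] [[-0.0, 1.0, -0.003], [1.0, 0.0, 0.001], [0.001, -0.003, -1.0]] 0.7639693023997393 16.6833
```

View pics/w14.png

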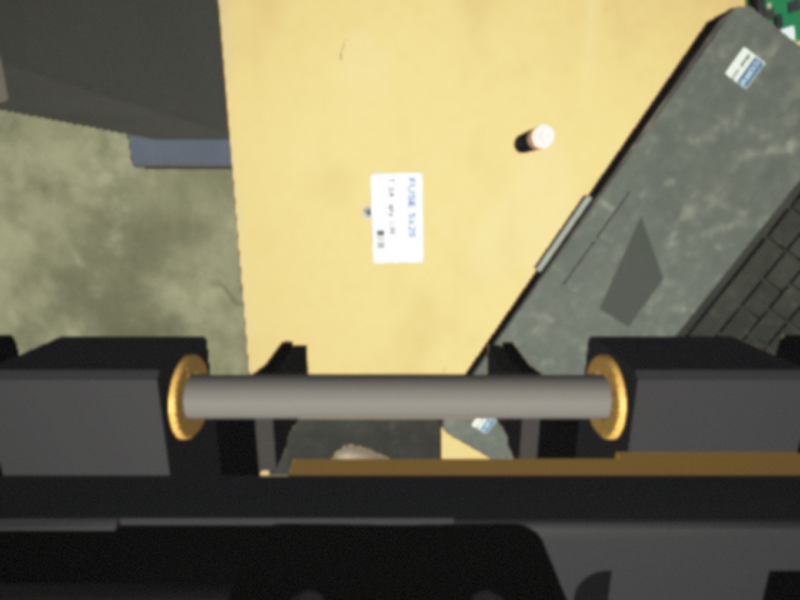

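The carton's top spans (371,173) to (423,262), centre (397,218), turned about 1.3°. The AA cell's top is at (541,137), well clear.

```bash
python3 - <<'E'
from h import *
f,s=pickle.load(open('w14.pkl','rb'))
P=[wray(f,s,np.array(u)*.7,.024)[:2].round(4) for u in((371,173),(421,173),(423,262),(373,264))];c=np.mean(P,0);print(P,c)
go((*c,.1,1.3),(*c,.008,1.3))
E
```

```text
[array([ 0.4312, -0.2138]), array([ 0.4657, -0.2137]), array([ 0.4679, -0.2757]), array([ 0.4318, -0.2772])] [ 0.44915 -0.2451 ]
(np.float64(0.44915), np.float64(-0.2451), 0.1, 1.3) [43.9 -1.  96. ] [-0.002 -0.001 -0.022] n 2.5
(np.float64(0.44915), np.float64(-0.2451), 0.008, 1.3) [ 43.8  -0.8 188. ] [-0.002 -0.001 -0.022] n 4.6
```

>>> {"fn": "arm_command", "kwargs": {
  "series": [22,0,20,0,0,-0.022,60,44,-1,45,0,0,-0.022,60,44,-1,80,0,0,-0.022,60,44,-1,115,0,0,-0.022,60,44,-1,145,0,0,-0.022,60,44,-1,170,0,0,-0.022,60,44,-1,187,0,0,-0.022,60,44,-1,187,0,0,-0.022,60,44,-1,187,0,0,-0.022,100,44,-1,187,0,0,-0.022,140,44,-1,187,0,0,-0.022,200,44,-1,187,0,0,-0.022,200]
}}

```text
t: 17.73
eef_pos: [0.4514, -0.2462, 0.0117]
ee_rot: [[-0.021, 1.0, 0.003], [1.0, 0.021, -0.001], [-0.001, 0.003, -1.0]]
ft_force: [0.4, -0.4, -0.3]
finger_gap: 0.544
finger_force: 0.0
```

>>> {"fn": "arm_command", "kwargs": {
  "series": [0,0,0,0,0,0,200,0,0,0,0,0,0,200,0,0,0,0,0,0,200,0,0,0,0,0,0,200]
}}

```text
t: 18.07
eef_pos: [0.4508, -0.246, 0.0111]
ee_rot: [[-0.021, 1.0, 0.001], [1.0, 0.021, -0.0], [-0.0, 0.001, -1.0]]
ft_force: [-1.1, 0.3, 5.6]
finger_gap: 0.409
finger_force: 30.0
```

```bash
python3 - <<'E'
from h import *
f,s=look('w15');print(s['finger_force'])
E=np.array(s['ee_rot'])
m=f['image']
for y in range(195,264,2): print(y,m[y,278].tolist(),end=' ')
go((.449,-.245,.13,0),(.48,.02,.13,0),(.56,.171,.13,0))
E
```

```text
[ 0.4508 -0.246   0.0111] [[-0.021, 1.0, 0.001], [1.0, 0.021, -0.0], [-0.0, 0.001, -1.0]] 0.4092677939805965 18.0667
30.002009868621826
195 [200, 174, 119] 197 [122, 111, 90] 199 [112, 104, 90] 201 [119, 110, 95] 203 [127, 119, 102] 205 [182, 179, 160] 207 [241, 243, 237] 209 [249, 250, 249] 211 [249, 251, 249] 213 [249, 251, 249] 215 [249, 251, 249] 217 [249, 251, 249] 219 [249, 251, 249] 221 [249, 251, 249] 223 [249, 251, 249] 225 [250, 251, 249] 227 [249, 250, 249] 229 [249, 251, 249] 231 [249, 251, 249] 233 [249, 251, 249] 235 [249, 251, 249] 237 [249, 251, 249] 239 [249, 250, 249] 241 [250, 251, 249] 243 [250, 251, 249] 245 [249, 251, 249] 247 [249, 251, 249] 249 [249, 251, 249] 251 [249, 251, 249] 253 [249, 251, 249] 255 [250, 251, 249] 257 [249, 251, 249] 259 [249, 250, 248] 261 [216, 220, 215] 263 [84, 84, 80] (0.449, -0.245, 0.13, 0) [   1.    -1.7 -118.9] [0.001 0.    0.021] n 2.9
(0.48, 0.02, 0.13, 0) [ 265.3   34.9 -118.9] [0.001 0.    0.021] n 7.0
(0.56, 0.171, 0.13, 0) [ 414.6  118.1 -118.8] [0.001 0.    0.021] n 10.7
```

Gripped at 35.6 mm. The carton's far top edge is at row 205, which gives its offset in the hand. Carry it towards the tin.

>>> {"fn": "arm_command", "kwargs": {
  "series": [0,0,-35,0,0,0,200,0,0,-75,0,0,0,200,10,0,-110,0,0,0,200,45,5,-119,0,0,0,200,85,10,-119,0,0,0.021,200,125,16,-119,0,0,0.021,200,165,22,-119,0,0,0.021,200,205,28,-119,0,0,0.021,200,245,38,-119,0,0,0.021,200,280,52,-119,0,0,0.021,200,310,70,-119,0,0,0.021,200,340,85,-119,0,0,0.021,200]
}}

```text
t: 19.12
eef_pos: [0.5285, 0.0981, 0.1292]
ee_rot: [[-0.001, 1.0, 0.0], [1.0, 0.001, 0.0], [0.0, 0.0, -1.0]]
ft_force: [0.2, -1.0, -0.8]
finger_gap: 0.412
finger_force: 30.0
```

>>> {"fn": "arm_command", "kwargs": {
  "series": [20,10,0,0,0,0,200,40,20,0,0,0,0,200,40,20,0,0,0,0,200,40,20,0,0,0,0,200]
}}

```text
t: 19.45
eef_pos: [0.5478, 0.1372, 0.1286]
ee_rot: [[-0.003, 1.0, -0.001], [1.0, 0.003, -0.0], [-0.0, -0.001, -1.0]]
ft_force: [0.7, -0.7, -0.3]
finger_gap: 0.407
finger_force: 30.0
```

```bash
python3 - <<'E'
from h import *
f,s=pickle.load(open('w15.pkl','rb'));E=np.array(s['ee_rot'])
print('carton centre, tool x mm',(E.T@(wray(f,s,(278,205),.024)-s['eef_pos']))[0]*1e3-31)
f,s=look('w16');m=f['image'].astype(int)
print([ (y,m[y,278].tolist()) for y in range(195,264,2) if abs(m[y,278]-m[y-2,278]).sum()>60])
hsv=cv2.cvtColor(f['image'],cv2.COLOR_RGB2HSV);k=cv2.inRange(hsv,(22,150,150),(35,255,255))
_,l,st,c=cv2.connectedComponentsWithStats(k);print(st[st[:,4]>200][1:])
go((.56,.171,.10,0),(.56,.171,.037,0))
E
```

```text
carton centre, tool x mm 1.4133578329309628
[0.5478 0.1372 0.1286] [[-0.003, 1.0, -0.001], [1.0, 0.003, -0.0], [-0.0, -0.001, -1.0]] 0.4065238406894388 19.45
[(195, [206, 194, 133]), (197, [123, 115, 96]), (205, [177, 174, 156]), (207, [238, 240, 233]), (261, [215, 219, 212]), (263, [83, 83, 80])]
[]
(0.56, 0.171, 0.1, 0) [35.5 12.4 28.6] [-0.001  0.001  0.   ] n 1.1
(0.56, 0.171, 0.037, 0) [35.5 12.4 91.6] [-0.001  0.001  0.   ] n 2.4
```

The carton's centre is 1.4 mm ahead of the TCP, with no slip. Come in over the tin, stop a little above it and look.

>>> {"fn": "arm_command", "kwargs": {
  "series": [20,7,0,0,0,0,200,34,12,0,0,0,0,200,34,12,30,0,0,0,200,34,12,60,0,0,0,200,34,12,78,0,0,0,200,34,12,82,0,0,0,200,34,12,82,0,0,0,200,34,12,82,0,0,0,200]
}}

```text
t: 20.17
eef_pos: [0.5608, 0.1699, 0.0483]
ee_rot: [[0.0, 1.0, 0.001], [1.0, -0.0, 0.0], [0.0, 0.001, -1.0]]
ft_force: [1.1, 0.8, -0.5]
finger_gap: 0.411
finger_force: 30.0
```

```bash
python3 - <<'E'
from h import *
f,s=look('w17')
for n,X in (('tin far',(.56,.171+.0285,.025)),('pad far',(.56,.213,.004)),('padR',(.602,.171,.004))): print(n,wpix(f,s,X)/.7)
go((.56,.170,.0365,0))
E
```

```text
[0.5608 0.1699 0.0483] [[0.0, 1.0, 0.001], [1.0, -0.0, 0.0], [0.0, 0.001, -1.0]] 0.41127040848993635 20.1667
tin far [395.84473099 279.59418118]
pad far [395.8567712  240.34764556]
padR [486.43318861 330.98068934]
(0.56, 0.17, 0.0365, 0) [-0.1 -1.4 12.5] [ 0.003 -0.001 -0.   ] n 0.3
```

View pics/w17.png

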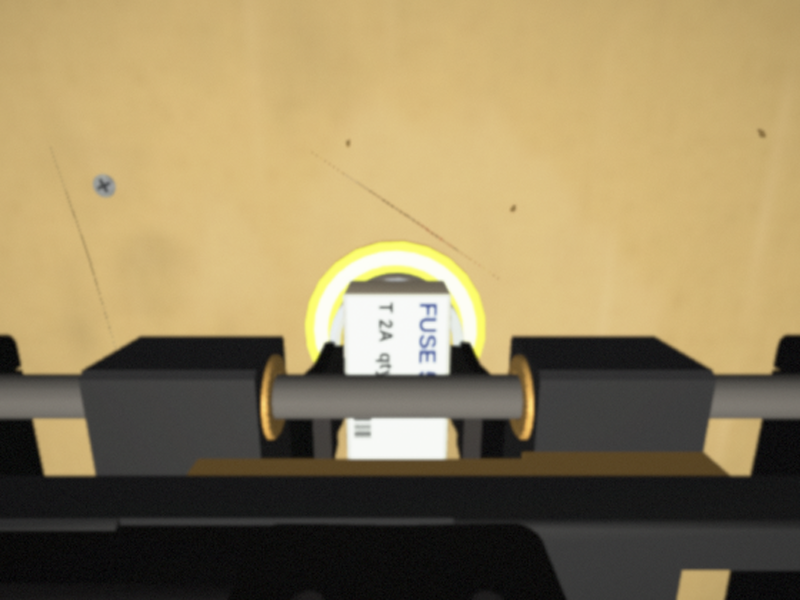

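The pad's edges, at y=241 and x=305 to 485, fall where predicted, and the carton is centred over them. Lower, release and back off.

>>> {"fn": "arm_command", "kwargs": {
  "series": [0,-0.5,5,0,0,0,200,0,-0.5,9,0,0,0,200,0,-0.5,11,0,0,0,200,0,-0.5,11.5,0,0,0,200,0,-0.5,11.5,0,0,0,200,0,-0.5,11.5,0,0,0,200]
}}

```text
t: 20.72
eef_pos: [0.5598, 0.17, 0.0363]
ee_rot: [[0.0, 1.0, 0.001], [1.0, -0.0, 0.0], [0.0, 0.001, -1.0]]
ft_force: [-1.7, 0.0, 3.6]
finger_gap: 0.41
finger_force: 30.0
```

>>> {"fn": "arm_command", "kwargs": {
  "series": [0,0,0,0,0,0,150,0,0,0,0,0,0,100,0,0,0,0,0,0,80,0,0,0,0,0,0,80,0,0,0,0,0,0,80,0,0,-20,0,0,0,80,0,0,-55,0,0,0,80,-30,0,-95,0,0,0,80,-70,0,-135,0,0,0,80,-110,0,-175,0,0,0,80,-150,0,-200,0,0,0,80,-180,0,-200,0,0,0,80]
}}

```text
t: 21.72
eef_pos: [0.5607, 0.0156, 0.2286]
ee_rot: [[-0.003, 1.0, 0.005], [1.0, 0.003, 0.002], [0.002, 0.005, -1.0]]
ft_force: [2.0, -0.1, 0.7]
finger_gap: 0.686
finger_force: 0.0
```

>>> {"fn": "arm_command", "kwargs": {
  "series": [-30,0,0,0,0,0,80,-30,0,0,0,0,0,80,-30,0,0,0,0,0,80]
}}

```text
t: 21.97
eef_pos: [0.5595, -0.0172, 0.2255]
ee_rot: [[0.005, 1.0, 0.001], [1.0, -0.005, -0.0], [-0.0, 0.001, -1.0]]
ft_force: [-0.0, 0.1, -0.5]
finger_gap: 0.681
finger_force: 0.0
```

```bash
python3 - <<'E'
from h import *
f,s=look('w18')
for n,X in (('carton',(.56,.171,.049)),('yel',(.56,.171,.004)),('bat',(.576,.077,.047)),('reel',(.5922,-.0165,.036)),('blue',(.5922,-.0165,.004))): print(n,wpix(f,s,X)/.7)
E
```

```text
[ 0.5595 -0.0172  0.2255] [[0.005, 1.0, 0.001], [1.0, -0.005, -0.0], [-0.0, 0.001, -1.0]] 0.6813145207866054 21.9667
carton [396.77133239  -9.89697186]
yel [396.75727512  15.01646969]
bat [420.48806702 144.48086458]
reel [440.01931356 273.99313597]
blue [436.55222692 266.92513756]
```

View pics/w18.png

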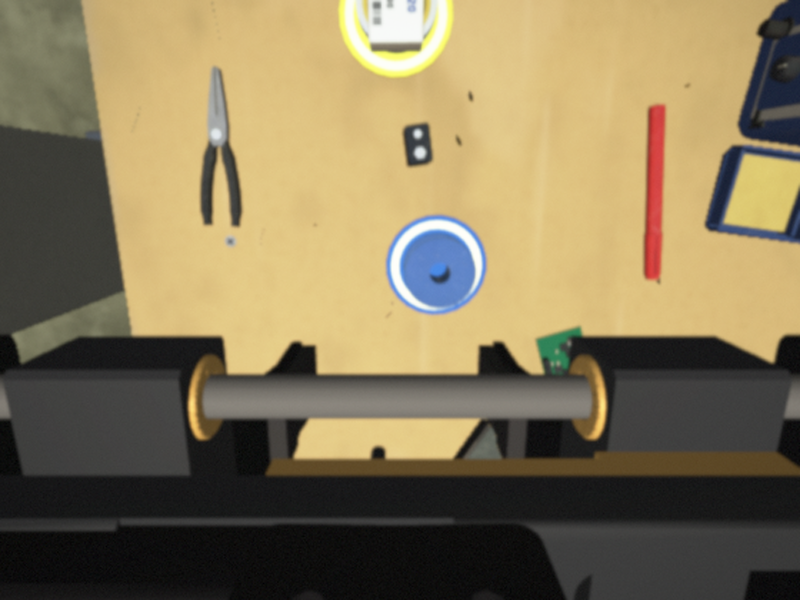

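The battery at (418,144), the reel at (438,270) and the carton, spanning x=370 to 423, all lie within a few pixels of their predicted places. The bystanders in view, the pliers and the board, look undisturbed. Hand in.

```bash
python3 -c "
from workcell import bot
print(bot.finish_job())"
```

```text
the job is handed in; nothing more can be done
None
```

The job is handed in after about 22 s of robot time, though no verdict came back: the tin, the reel and the battery between the pads all measured within about 4 mm of their places, and the carton was lined up over the tin to within about 2 mm just before release.

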